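# Hang the julienne cutter in its gated hook

## Task

Take the julienne cutter out of the white drying caddy and hang it on the one empty hook of the crowded utensil rack: slide its neck in from the front past the spring gate until the gate has shut behind it, the cutter's flat face to the front like the others, then let its collar down gently onto the fork (no dropping) and let go. Do not force it: the fork must be felt for, never shoved hard, and do not knock the utensils hanging beside it or the beaker.

Things in the scene. Friction and masses are not known exactly. Their poses are not given: they have to be found in the camera images.
- cutter_handle (a point): Julienne cutter, upright in the caddy, 200 mm tall, 0.15 kg: head 46 wide x 14 thick x 60 mm tall, grey-blue with steel plates; round neck 10 mm thick, 45 long; round collar 34 mm wide, 5 thick; grey-blue handle 24 wide x 16 thick x 90 tall. Point: middle of the handle, 45 mm below its top. z up along the tool, x through the thickness, y along the width; front and back alike.
- cutter_collar (a point): On the cutter's axis at the underside of its collar, 105 mm above the bottom of its head and 50 mm below the middle of the handle; same axes. The neck is below it. Grip the handle's upper half, across its thickness.
- hook: Clamp of the empty hook, black, on the rail. Origin: NOMINAL seat (final place of the neck's axis and of the collar's underside). x: the way the neck slides in from the open front; z up. The fork was set by hand in its clamp: the real seat lies up to 9 mm in or out (x) and 9 mm up or down of this origin, unmeasured; y is true. Feel for it; over 15 N on it is forcing.
- hook_mouth (a point): Nominal middle of the empty fork's mouth, 32 mm before the nominal seat, level with the prongs' top. Two level steel prongs, 8 mm wide and high, 16 mm apart inside, run from the mouth to a cross-piece that stops the neck 5 mm (its radius) past its axis. The collar rests on the prongs. The fork is springy: 1 mm per 10 N, in x and z.
- gate (a joint): Spring gate of the empty hook, a 6 mm round bar across the mouth at mid height of the prongs, 27 mm before the real seat, pivoted on the left (+y) prong. 0 = shut; swings inwards to 1.5 rad. The neck pushes it open with about 3 to 8 N; it snaps shut behind the neck only in the last 3 mm or so before the neck meets the back of the fork.
- rack: Steel rack: 12 mm rail, 340 mm long, 147 mm above the counter, on two posts. Origin on the counter under the middle of the row of seats; the rail runs along y, 45 mm behind (+x of) the seats; x as for the hook. Four clamps about 64 mm apart, in any order; the empty one is one of the two inner; three hold utensils.
- turner_collar (a point): Turner, flat slotted steel head 46 mm wide, 3 thick, 70 tall. Hung like the others: grey-blue handle up, collar on its fork, head down. Same neck and collar as the cutter, handle top 85 mm above the collar's underside. Origin: axis at the collar's underside. Must not be knocked.
- masher_collar (a point): Small masher, round head 46 mm wide. Hung like the others: grey-blue handle up, collar on its fork, head down. Same neck and collar as the cutter, handle top 85 mm above the collar's underside. Origin: axis at the collar's underside. Must not be knocked.
- slicer_collar (a point): Loop slicer, steel wire loop 44 mm wide, 6 thick. Hung like the others: grey-blue handle up, collar on its fork, head down. Same neck and collar as the cutter, handle top 85 mm above the collar's underside. Origin: axis at the collar's underside. Must not be knocked.
- caddy: White plastic drying caddy, 70 (x) x 58 (y) x 50 mm high, fixed, three slots each 18 x 50 mm inside, floor 4 mm thick. Origin: centre of its underside. The cutter stands in the middle slot.
- beaker_mid (a point): Clear plastic beaker, 100 mm wide mouth, 130 mm tall, standing on the counter; the point is its centre, half-way up. Leave it alone.

How it is judged:
On the way, in this order (a step that is already met when the one before it is completed fails the run):
1. the cutter is lifted clear of the caddy (height (world z) of cutter_collar above 0.165 m and contact force between cutter and caddy below 0.1 N), for 0.1 s.
2. the cutter's neck pushes the spring gate open (value of joint gate above 0.35 rad and contact force between cutter and hook above 0.5 N), for 0.02 s.
At the end, for the whole second after the job is handed in: Gate shut (under 0.15 rad) behind the neck; cutter released, at rest, hanging by its collar on the empty fork (collar within 10 mm sideways and 13 mm in height of the hook origin, 22 mm before to 13 mm behind it), upright within 0.12 rad, square to the rack within 0.25 rad (value of joint gate below 0.15 rad and y of cutter_collar in the frame of hook between -0.01 and 0.01 m and x of cutter_collar in the frame of hook between -0.022 and 0.013 m and z of cutter_collar in the frame of hook between -0.013 and 0.013 m and angle between cutter_collar's own z axis and vertical below 0.12 rad and angle between the x axis of cutter_collar and the x axis of hook, either way round below 0.25 rad and contact force between cutter and hook above 0.7 N and linear speed of cutter below 0.03 m/s); the robot touches nothing.
It fails at once if the cutter is forced against the hook (over 15 N) (contact force between cutter and hook above 15 N).
It fails at once if the cutter is dropped: it moves faster than 0.25 m/s out of the grip (linear speed of cutter above 0.25 m/s and contact force between cutter and the fingers below 0.05 N).
It fails at once if a neighbouring utensil is knocked (shifted over 12 mm, or hit by the cutter or the robot with over 4 N) (distance of any of turner_collar, masher_collar, slicer_collar from where it was at the start of the episode above 0.012 m or contact force between any of turner, masher, slicer and cutter above 4 N or contact force between any of turner, masher, slicer and the arm above 4 N or contact force between any of turner, masher, slicer and the fingers above 4 N).
It fails at once if the beaker is moved (distance of beaker_mid from where it was at the start of the episode above 0.02 m).
It also fails if it takes over 72 s, if anything falls off the work surface, if the arm or the gripper's body presses on something with over 40 N, if the wrist force passes 120 N, or if a joint passes its speed limit or range.

## Robot

A 6-joint arm with a two-finger parallel gripper is mounted at the origin on the work surface. World frame = base frame: x ahead of the robot, y to its left, z up, the work surface at z = 0. Lengths are in m, angles in rad, forces in N, time in s.
With the tool pointing down it reaches from about 0.35 to 0.775 m from the base axis. Payload 5.5 kg.
Tool frame: the origin (TCP) lies on the centre line of the jaws, within the pads' length; the fingertips stand 19 mm ahead of it and the grasp point (between the pads) is the TCP; x points along the fingers, y is the direction in which the jaws open and shut, and the axes are right-handed (so a half turn about x gives the same grasp; the last joint's range is limited). The gripper opens to 85 mm and grips with 20 to 120 N. Pads are 22 mm wide; open, the fingers measure 114 mm over their backs; the gripper's body (76 mm by 85 mm) begins 54 mm behind the grasp point. The pads swing forward as they close: fully open they stand 13 mm farther back than shut.
Start: joints at [1.159, 0.313, 0.046, 1.304, 0, 1.431], TCP at [0.154, 0.554, 0.25] pointing down, gripper open.
Joint ranges: [-2.76, 2.76], [-0.86, 1.69], [-1.03, 1.26], [-2.2, 2.34], [-1.47, 1.5], [-3.14, 3.14]. Speed limits (rad/s): [2.57, 2.57, 3.14, 3.14, 3.14, 3.14].

## Interface

Orientations are given as a unit quaternion [x, y, z, w].
In Python, from rig import env, vision gives the robot as it stands.
- The arm moves only by the tool jog_arm, never from a script. Its argument "commands" is text: rows parted by semicolons, each of 7 numbers parted by spaces: the closure, from 0 (fully open) to 1 (shut), then the shift along the tool's x, y, z in cm, then the turn, a rotation vector about the tool's x, y, z in degrees. In form: hand x y z rx ry rz; .... A call has exactly 5 rows; each row is the pose to reach, as a shift and turn from the pose measured when the call began, along the tool's axes at that moment; what a row does not reach only later rows make up. A row lasts 1/12 s, in which the tool goes at most 41.7 mm and 7.16 degrees, less where a joint would pass 70% of its speed; a pose out of reach is approached as far as the arm can. A call with a gripper value outside its range is refused whole. The fingers move at their own pace and stop on an object; "squeeze" is the grip in N (left out, the last holds). Time passes only in rows, so rows that repeat a pose let the fingers close, or fill a call up. It gives the time, the measured TCP pose, the force and the opening at its end, in the units of the state.
- env.state(): the state, without advancing time (a new reading comes with each control period).
- vision.camera(name): name is "side" or "top" or "wrist"; returns a dict with "image" (384x512x3 uint8, red, green, blue), "mtx" (3x3 intrinsics, pixels), "world_from_camera" (4x4, takes a point from camera to world coordinates); the wrist camera has in their place "T_tool_cam" (4x4, takes a point from camera to tool coordinates, whose origin is the TCP and whose axes are the tool frame's). Camera axes: x right, y up, looking along -z (the intrinsics and any distortion apply to the point x, -y, -z); pixel columns grow to the right and rows downward; lengths in m; the calibration is good to about 2 mm. A picture is of the moment at which its call begins: read the wrist's pose just before it. There is no depth.
- env.job_done(): hands the job in, once; it reports no verdict.
The state is a dict: "time": time; "joint_pos": joint angles; "joint_velocities": joint speeds; "joint_efforts": joint torques, N m; "ee_pos": TCP position; "tool_rot": TCP orientation; "contact_force": force on the tool from outside, world axes, zero at the start; "ft_torque": the same for the moment, N m; "gripper_width": finger opening in m.
Only numpy, scipy, OpenCV 4.12 (cv2) and the standard library are available. Lean on these libraries where they do the work, as an engineer would, in place of code of your own. Each camera call takes 0.05 s, during which the arm holds its last target. There are 200 camera calls.

## Working session

There is one attempt and no reset: what is moved stays moved. The work goes in short steps, Python scripts to look and compute and a tool call to move; the robot and the scene stay as the last step left them, time stands still between calls to the robot, and variables do not carry over. Pictures are saved under pics/ and viewed, about 8 in all and at most 12, crops included, and the job is handed in when it is done.

Besides the shell and the picture viewer there is one more tool, called after "Request:" in YAML: its name, and indented under it one key for each argument. jog_arm: Moves the arm, as the interface text tells. Its arguments: {"type":"object","properties":{"commands":{"type":"string"},"squeeze":{"type":"number"}},"required":["commands"]}

```bash
mkdir -p pics; ls; python3 - <<'E'
from rig import env, vision
import cv2, numpy as np
print(env.state())
ims=[]
for n in ["side","top","wrist"]:
    c=vision.camera(n); cv2.imwrite(f"pics/{n}0.png",c["image"][:,:,::-1]); 
    np.savez(f"pics/{n}0.npz",**{k:v for k,v in c.items()})
    print(n,c["mtx"].round(1).tolist(),{k:np.round(v,4).tolist() for k,v in c.items() if k not in("image","mtx")})
E
```

```text
pics
{'time': 0.0, 'joint_pos': array([ 1.15944152e+00,  3.14008549e-01,  4.49687416e-02,  1.30361949e+00,
       -3.44068803e-05,  1.43118968e+00]), 'joint_velocities': array([-0.00051015,  0.00021159,  0.00090764,  0.00048435, -0.00069672,
        0.00038465]), 'joint_efforts': array([ 8.04133051e-04, -4.80624354e+01,  2.98534065e+01,  1.93365372e-02,
       -1.07353319e-04, -1.44032600e-05]), 'ee_pos': array([0.15416328, 0.55343872, 0.24940004]), 'tool_rot': array([ 0.09514494,  0.70075675, -0.09641921,  0.70042184]), 'contact_force': array([ 0.38368997, -0.8075776 , -0.20798674]), 'ft_torque': array([-0.01837598, -0.02739008,  0.0441324 ]), 'gripper_width': 0.08523392966079307}
side [[392.0, 0.0, 247.7], [0.0, 392.0, 190.8], [0.0, 0.0, 1.0]] {'world_from_camera': [[-0.9906, 0.1106, -0.081, 0.4483], [-0.1368, -0.7607, 0.6346, 0.7441], [0.0086, 0.6397, 0.7686, 0.9853], [0.0, 0.0, 0.0, 1.0]]}
top [[454.1, 0.0, 264.8], [0.0, 454.1, 194.6], [0.0, 0.0, 1.0]] {'world_from_camera': [[0.009, 0.9913, -0.1315, 0.3631], [-0.9997, 0.0119, 0.0219, 0.0372], [0.0233, 0.1313, 0.9911, 1.2878], [0.0, 0.0, 0.0, 1.0]]}
wrist [[337.6, 0.0, 249.7], [0.0, 337.6, 190.9], [0.0, 0.0, 1.0]] {'T_tool_cam': [[0.0, 0.3177, -0.9482, -0.1233], [1.0, -0.001, -0.0003, 0.0003], [-0.0011, -0.9482, -0.3177, -0.0827], [0.0, 0.0, 0.0, 1.0]]}
```

View pics/side0.png

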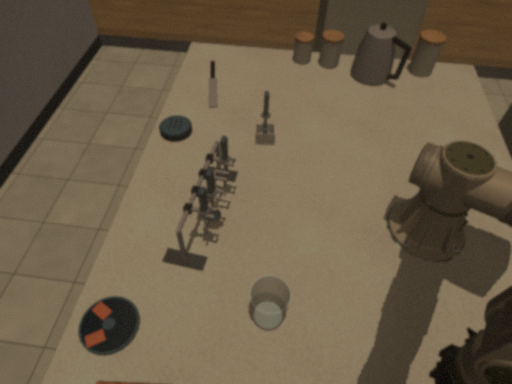

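View pics/top0.png

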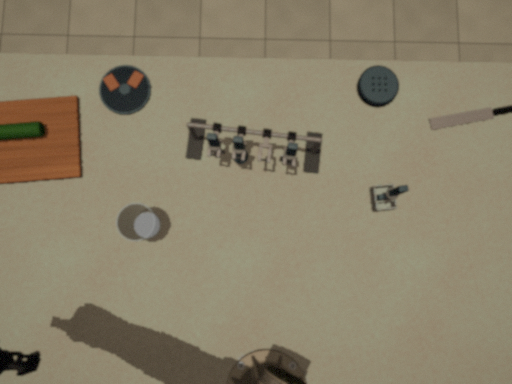

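The side view shows the rack at about (205,200) and the caddy with the cutter at about (265,130). The top view shows the caddy at (385,198) and the empty hook at about (267,150), third from the left. The beaker is at (145,225).

```bash
python3 - <<'E'
import cv2, numpy as np
a=cv2.imread("pics/top0.png")
r=cv2.resize(a[110:182,180:330],None,fx=5.3,fy=5.3,interpolation=cv2.INTER_CUBIC)
k=cv2.resize(a[175:217,360:420],None,fx=5.3,fy=5.3,interpolation=cv2.INTER_CUBIC)
o=np.zeros((600,800,3),np.uint8); o[:r.shape[0],:r.shape[1]]=r; o[r.shape[0]:r.shape[0]+k.shape[0]][:600-r.shape[0],:k.shape[1]]=k[:600-r.shape[0]]
b=cv2.imread("pics/side0.png")[85:155,230:300]; b=cv2.resize(b,None,fx=3,fy=3,interpolation=cv2.INTER_CUBIC)
o[385:595,340:550]=b
cv2.imwrite("pics/crop0.png",o)
E
```

```text
(no output)
```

View pics/crop0.png

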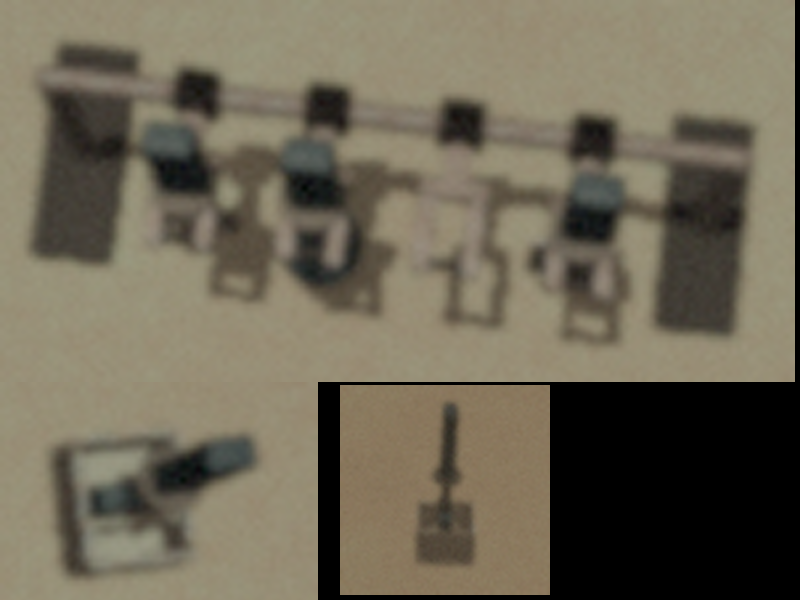

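```bash
cat > h.py <<'E'
import numpy as np, cv2
from scipy.spatial.transform import Rotation as R
def ray(c,T,px):
    K=c["mtx"]; p=np.array([(px[0]-K[0,2])/K[0,0],-(px[1]-K[1,2])/K[1,1],-1.])
    return T[:3,3],T[:3,:3]@p
def onz(c,T,px,z):
    o,d=ray(c,T,px); return o+d*(z-o[2])/d[2]
def wristT(c,s):
    T=np.eye(4);T[:3,:3]=R.from_quat(s["tool_rot"]).as_matrix();T[:3,3]=s["ee_pos"];return T@c["T_tool_cam"]
def proj(c,T,P):
    q=np.linalg.inv(T)@np.append(P,1); q=q[:3]; K=c["mtx"]
    return K[0,0]*q[0]/-q[2]+K[0,2], K[1,1]*-q[1]/-q[2]+K[1,2]
def mv(s,P,Rw):
    "shift (cm) and rotvec (deg) in tool axes to reach P,Rw"
    R0=R.from_quat(s["tool_rot"]); return (R0.inv().apply(P-s["ee_pos"])*100).round(2),np.degrees((R0.inv()*Rw).as_rotvec()).round(2)
def down(a):
    "tool pointing down, jaw (y) axis at angle a in world xy"
    y=np.array([np.cos(a),np.sin(a),0]);x=np.array([0,0,-1.]);return R.from_matrix(np.c_[x,y,np.cross(x,y)])
E
python3 - <<'E'
from h import *
c=np.load("pics/top0.npz");T=c["world_from_camera"]
f=lambda X,Y:(180+X/5.3,110+Y/5.3)
g=lambda X,Y:(360+X/5.3,175+(Y-381)/5.3)
cl=np.array([onz(c,T,f(*p),.155) for p in [(198,95),(328,108),(462,122),(594,138)]]);print(cl.round(4))
d=cl[0]-cl[3];print("rail yaw",np.degrees(np.arctan2(-d[0],d[1])))
for p in [(420,262),(472,275)]:print("tip",onz(c,T,f(*p),.147).round(4))
for n,z,p in [("coll turner tops",.2,(170,137)),("",.2,(308,155)),("",.2,(600,190))]:print(n,onz(c,T,f(*p),z+.03).round(4))
print("top handle",onz(c,T,g(232,452),.204).round(4))
for p in [(60,447),(165,437),(187,562),(85,572)]:print("caddy rim",onz(c,T,g(*p),.05).round(4))
s=np.load("pics/side0.npz");Ts=s["world_from_camera"]
print("side handle top",onz(s,Ts,(230+110/3,85+22/3),.204).round(4))
E
```

```text
[[ 0.6844  0.1351  0.155 ]
 [ 0.6789  0.0723  0.155 ]
 [ 0.6729  0.0074  0.155 ]
 [ 0.6659 -0.0565  0.155 ]]
rail yaw -5.4890637216051035
tip [0.6053 0.0269 0.147 ]
tip [0.5993 0.0018 0.147 ]
coll turner tops [0.6435 0.1408 0.23  ]
 [0.6361 0.0786 0.23  ]
 [ 0.6219 -0.053   0.23  ]
top handle [ 0.5264 -0.3245  0.204 ]
caddy rim [ 0.5511 -0.2853  0.05  ]
caddy rim [ 0.5571 -0.3407  0.05  ]
caddy rim [ 0.4914 -0.3504  0.05  ]
caddy rim [ 0.4856 -0.2969  0.05  ]
side handle top [ 0.5266 -0.3263  0.204 ]
```

View pics/wrist0.png

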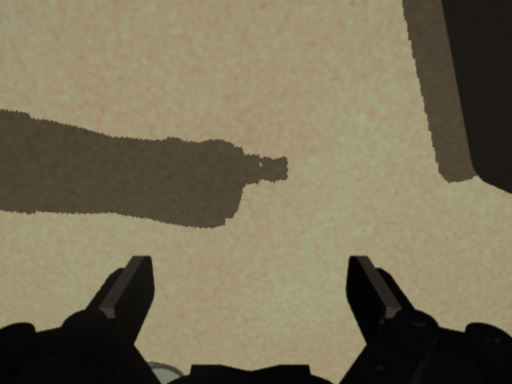

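The wrist view shows only counter and the arm's shadow, with the fingertips at about (130,270) and (370,270). Next I work out the move to above the cutter.

```bash
python3 - <<'E'
from h import *
from rig import env
s=env.state();M=R.from_quat(s["tool_rot"]).as_matrix();print("jaw angle",np.degrees(np.arctan2(M[1,1],M[0,1])),M.round(3).tolist())
for a in (8,188):
  for P in ([.42,.30,.36],[.50,0,.36],[.522,-.32,.33]):
    print(a,mv(s,np.array(P),down(np.radians(a))))
E
```

```text
jaw angle 74.42504574189579 [[-0.001, 0.268, 0.963], [-0.001, 0.963, -0.268], [-1.0, -0.001, -0.0]]
8 (array([-11.02, -17.3 ,  32.41]), array([6.643e+01, 4.000e-02, 8.000e-02]))
8 (array([-10.99, -44.05,  48.17]), array([6.643e+01, 4.000e-02, 8.000e-02]))
8 (array([ -7.94, -74.28,  58.88]), array([6.643e+01, 4.000e-02, 8.000e-02]))
188 (array([-11.02, -17.3 ,  32.41]), array([-1.1357e+02, -9.0000e-02,  4.0000e-02]))
188 (array([-10.99, -44.05,  48.17]), array([-1.1357e+02, -9.0000e-02,  4.0000e-02]))
188 (array([ -7.94, -74.28,  58.88]), array([-1.1357e+02, -9.0000e-02,  4.0000e-02]))
```

Request:
jog_arm:
  commands: "0 -1.5 -1.5 3 0 0 0; 0 -3 -3 6 0 0 0; 0 -5 -5 9 0 0 0; 0 -7 -7 12 0 0 0; 0 -8 -8.5 15.5 0 0 0"

```text
time: 0.57
ee_pos: [0.281, 0.429, 0.332]
tool_rot: [0.095, 0.7, -0.095, 0.701]
contact_force: [1.3, -0.3, -0.6]
gripper_width: 0.0854
```

Request:
jog_arm:
  commands: "0 -1 -2 3.2 0 0 0; 0 -2 -4 6.4 0 0 0; 0 -3 -6 9.6 0 0 0; 0 -3 -8 13 0 0 0; 0 -3 -10 16 0 0 0"

```text
time: 0.98
ee_pos: [0.41, 0.2883, 0.3627]
tool_rot: [0.096, 0.7, -0.095, 0.701]
contact_force: [0.7, 0.0, 0.4]
gripper_width: 0.0854
```

Request:
jog_arm:
  commands: "0 0 -3.5 2 0 0 0; 0 0 -7 4 0 0 0; 0 0 -10.5 6 0 0 0; 0 0 -14 8 0 0 0; 0 0 -17 10 0 0 0"

```text
time: 1.4
ee_pos: [0.4606, 0.0955, 0.3626]
tool_rot: [0.096, 0.7, -0.095, 0.701]
contact_force: [0.7, 1.2, -0.2]
gripper_width: 0.0852
```

Request:
jog_arm:
  commands: "0 0 -3.5 2 7 0 0; 0 0 -7 4 14 0 0; 0 0 -10.5 6 21 0 0; 0 0 -14 8 28 0 0; 0 0 -17 10 35 0 0"

```text
time: 1.82
ee_pos: [0.5112, -0.0976, 0.3624]
tool_rot: [0.304, 0.638, -0.304, 0.639]
contact_force: [-0.1, 1.3, 0.5]
gripper_width: 0.0853
```

Request:
jog_arm:
  commands: "0 0.5 -2.5 3.3 6.5 0 0; 0 1 -5 6.6 13 0 0; 0 2 -7.5 10 19.5 0 0; 0 3 -10 14 26 0 0; 0 3 -13.1 17.9 31.2 0 0"

```text
time: 2.23
ee_pos: [0.5213, -0.3021, 0.331]
tool_rot: [0.467, 0.532, -0.466, 0.531]
contact_force: [0.6, 0.1, -0.1]
gripper_width: 0.0851
```

```bash
cat > shot.py <<'E'
import sys
from h import *
from rig import env,vision
def shot(n,cam="wrist"):
    s=env.state();c=vision.camera(cam);cv2.imwrite(f"pics/{n}.png",c["image"][:,:,::-1])
    T=wristT(c,s) if cam=="wrist" else c["world_from_camera"]
    np.savez(f"pics/{n}.npz",mtx=c["mtx"],T=T,image=c["image"]);print(s["time"],s["ee_pos"].round(4),s["tool_rot"].round(4),s["contact_force"].round(2));return c,T,s
if __name__=="__main__": shot(sys.argv[1],*sys.argv[2:])
E
python3 shot.py w1
```

```text
2.2333 [ 0.5213 -0.3021  0.331 ] [ 0.4665  0.5324 -0.4655  0.5312] [ 0.58  0.11 -0.12]
```

View pics/w1.png

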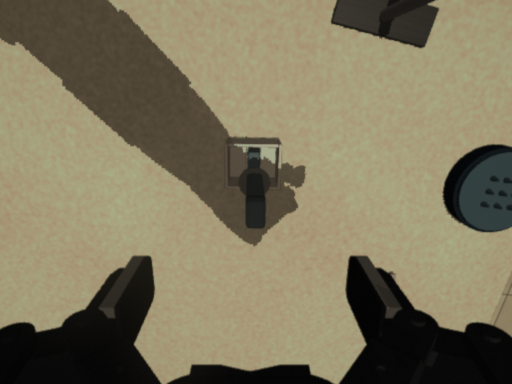

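The wrist view shows the caddy rim at about (228–281, 138–186) and the cutter upright in its middle slot. Its handle top is at about (256,215), nearly in line with the jaws.

```bash
python3 - <<'E'
from h import *
d=np.load("pics/w1.npz");T=d["T"]
im=cv2.imread("pics/w1.png")
cv2.imwrite("pics/w1c.png",cv2.resize(im[125:240,205:315],None,fx=5,fy=5,interpolation=cv2.INTER_CUBIC))
E
```

```text
(no output)
```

View pics/w1c.png

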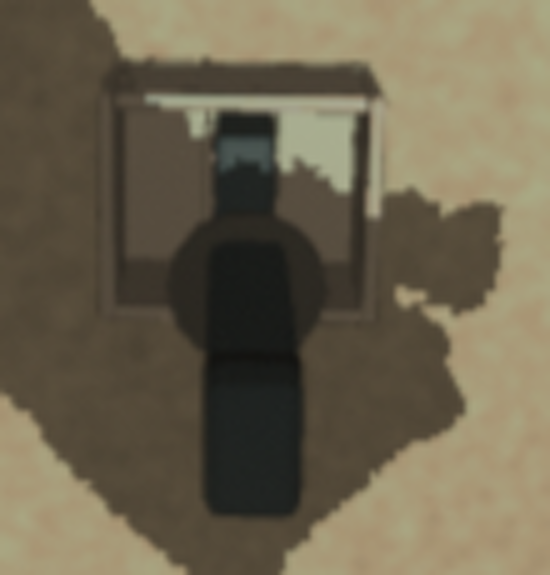

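```bash
python3 - <<'E'
from h import *
from rig import env
c=np.load("pics/w1.npz");T=c["T"]
g=lambda X,Y:(205+X/5,125+Y/5)
P=onz(c,T,g(253,437),.204);print("top",P.round(4))
print("collar",onz(c,T,g(247,285),.1115).round(4))
rim=[onz(c,T,g(*p),.05) for p in [(103,93),(380,95),(373,315),(104,315)]];print(np.round(rim,4),np.mean(rim,0))
M=[onz(c,T,g(*p),.204)[:2] for p in [(205,358),(300,358),(300,515),(205,515)]];print(np.round(M,4))
s=env.state();P[2]=.26
for a in (6,8):print(mv(s,P,down(np.radians(a))))
E
```

```text
top [ 0.5278 -0.3207  0.204 ]
collar [ 0.5284 -0.3234  0.1115]
[[ 0.4907 -0.2984  0.05  ]
 [ 0.5571 -0.2901  0.05  ]
 [ 0.5643 -0.3454  0.05  ]
 [ 0.4972 -0.3544  0.05  ]] [ 0.52732713 -0.32206694  0.05      ]
[[ 0.5185 -0.3085]
 [ 0.5333 -0.3065]
 [ 0.5373 -0.3332]
 [ 0.522  -0.3353]]
(array([6.95, 0.55, 1.17]), array([1.01, 0.1 , 0.1 ]))
(array([6.95, 0.55, 1.17]), array([-0.99,  0.1 ,  0.1 ]))
```

Request:
jog_arm:
  commands: "0 2.5 0.55 1.2 0 0 0; 0 5 0.55 1.2 0 0 0; 0 8 0.55 1.2 0 0 0; 0 11 0.55 1.2 0 0 0; 0 13 0.55 1.2 0 0 0"

```text
time: 2.7
ee_pos: [0.5265, -0.3204, 0.196]
tool_rot: [0.468, 0.531, -0.469, 0.528]
contact_force: [-0.3, 0.5, 0.0]
gripper_width: 0.0854
```

Request:
jog_arm:
  commands: "0 1.5 0 0 0 0 0; 0 1.6 0 0 0 0 0; 0.4 1.6 0 0 0 0 0; 0.5 1.6 0 0 0 0 0; 0.5 1.6 0 0 0 0 0"

```text
time: 3.12
ee_pos: [0.5274, -0.3209, 0.1818]
tool_rot: [0.468, 0.53, -0.469, 0.529]
contact_force: [-0.1, 0.3, 0.2]
gripper_width: 0.0518
```

Request:
jog_arm:
  commands: "0.8 -0.3 0 0 0 0 0; 1 -0.3 0 0 0 0 0; 1 -0.3 0 0 0 0 0; 1 -0.3 0 0 0 0 0; 1 -0.3 0 0 0 0 0"
  squeeze: 60

```text
time: 3.53
ee_pos: [0.5283, -0.3216, 0.1867]
tool_rot: [0.468, 0.529, -0.469, 0.531]
contact_force: [-0.6, 0.5, 4.9]
gripper_width: 0.0153
```

Request:
jog_arm:
  commands: "1 0 0 0 0 0 0; 1 -0.2 0 0 0 0 0; 1 -0.5 0 0 0 0 0; 1 -1 0 0 0 0 0; 1 -1.5 0 0 0 0 0"

```text
time: 3.95
ee_pos: [0.528, -0.3214, 0.2017]
tool_rot: [0.468, 0.529, -0.469, 0.53]
contact_force: [0.3, -1.1, -2.2]
gripper_width: 0.0152
```

Request:
jog_arm:
  commands: "1 -2 0 0 0 0 0; 1 -4 0 0 0 0 0; 1 -6 0 0 0 0 0; 1 -8 0 0 0 0 0; 1 -9.5 0 0 0 0 0"

```text
time: 4.37
ee_pos: [0.5282, -0.3212, 0.2989]
tool_rot: [0.468, 0.528, -0.469, 0.531]
contact_force: [0.8, 0.1, -1.6]
gripper_width: 0.0152
```

Request:
jog_arm:
  commands: "1 0 0.1 -2 0 0 0; 1 0 0.3 -5 2 0 0; 1 0 0.5 -8.5 4 0 0; 1 0 0.7 -12 6 0 0; 1 0 0.7 -15 6 0 0"

```text
time: 4.78
ee_pos: [0.5165, -0.1697, 0.2988]
tool_rot: [0.495, 0.503, -0.496, 0.505]
contact_force: [0.8, -0.7, -1.3]
gripper_width: 0.0152
```

Request:
jog_arm:
  commands: "1 0 0.1 -3 2 0 0; 1 0 0.2 -6.5 4 0 0; 1 0 -0.5 -10 5 0 0; 1 0 -1 -13 6.5 0 0; 1 0 -1 -15 6.5 0 0"

```text
time: 5.2
ee_pos: [0.5026, -0.0172, 0.2989]
tool_rot: [-0.523, -0.474, 0.524, -0.476]
contact_force: [0.8, 0.1, -2.0]
gripper_width: 0.0154
```

```bash
python3 shot.py w2; python3 shot.py t2 top
```

```text
5.2 [ 0.5026 -0.0172  0.2989] [-0.5231 -0.4743  0.5238 -0.4764] [ 0.77  0.1  -1.97]
5.25 [ 0.5028 -0.0149  0.2991] [ 0.523   0.4756 -0.5225  0.4767] [-0.25  2.49 -1.3 ]
```

View pics/w2.png

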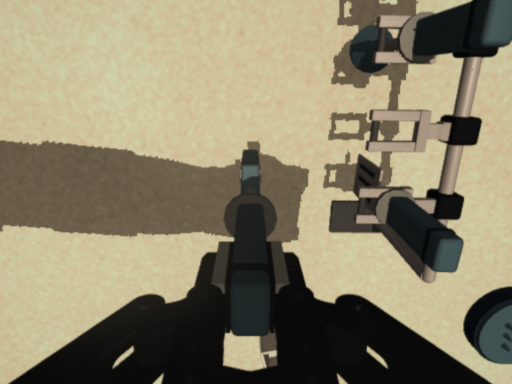

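The wrist view shows the empty fork at about (368–432, 110–150), its clamp at (460,130) and the gate bar across the mouth at x≈372. Neighbours are on both sides. The cutter is held straight. I take a second view from farther left to triangulate.

Request:
jog_arm:
  commands: "1 0 -0.2 -2 0 0 0; 1 0 -0.4 -4 0 0 0; 1 0 -0.6 -6 0 0 0; 1 0 -0.6 -6 0 0 0; 1 0 -0.6 -6 0 0 0"

```text
time: 5.72
ee_pos: [0.5032, 0.0434, 0.2991]
tool_rot: [-0.522, -0.475, 0.522, -0.478]
contact_force: [-0.7, -0.7, -2.6]
gripper_width: 0.015
```

```bash
python3 shot.py w3; python3 - <<'E'
import cv2,numpy as np
a=cv2.imread("pics/w2.png")[95:165,350:490];b=cv2.imread("pics/w3.png")[150:260,350:490]
f=lambda m:cv2.resize(m,None,fx=3.2,fy=3.2,interpolation=cv2.INTER_CUBIC)
a,b=f(a),f(b);print(a.shape,b.shape);cv2.imwrite("pics/w23.png",np.vstack([a,b]))
E
```

```text
5.7167 [0.5032 0.0434 0.2991] [-0.5221 -0.4752  0.5225 -0.4782] [-0.66 -0.72 -2.64]
(224, 448, 3) (352, 448, 3)
```

View pics/w23.png

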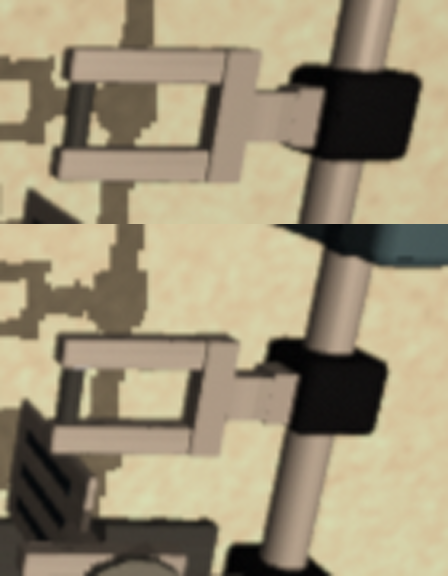

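```bash
python3 - <<'E'
from h import *
A=np.load("pics/w2.npz");B=np.load("pics/w3.npz")
fa=lambda p:(350+p[0]/3.2,95+p[1]/3.2)
fb=lambda p:(350+p[0]/3.2,150+(p[1]-224)/3.2)
def tri(pa,pb):
    (o,d),(q,e)=ray(A,A["T"],fa(pa)),ray(B,B["T"],fb(pb))
    t=np.linalg.lstsq(np.c_[d,-e],q-o,rcond=None)[0];P=o+t[0]*d;Q=q+t[1]*e
    return (P+Q)/2,np.linalg.norm(P-Q)
n={"ltip_out":((70,50),(60,338)),"ltip_in":((70,78),(60,364)),"rtip_in":((57,150),(50,425)),"rtip_out":((57,178),(50,452)),
"cr_l":((260,52),(236,342)),"cr_r":((240,180),(220,453)),"in_l":((225,80),(208,368)),"in_r":((210,150),(194,425)),
"clamp_tl":((308,65),(283,340)),"clamp_tr":((420,75),(385,365)),"clamp_br":((405,160),(375,433)),"clamp_bl":((318,150),(298,430))}
ex=np.array([.9954,-.0956,0]);ey=np.array([.0956,.9954,0])
for k,(a,b) in n.items():
    P,g=tri(a,b);print(k,P.round(4),"gap",round(g,4),"rackxy",(P@ex).round(4),(P@ey).round(4))
E
```

```text
ltip_out [0.6009 0.0315 0.1561] gap 0.0004 rackxy 0.5951 0.0888
ltip_in [0.6003 0.0251 0.1582] gap 0.0004 rackxy 0.5951 0.0824
rtip_in [0.5983 0.0075 0.1566] gap 0.0002 rackxy 0.5949 0.0647
rtip_out [0.5973 0.0012 0.1599] gap 0.0002 rackxy 0.5945 0.0583
cr_l [0.6455 0.0269 0.158 ] gap 0.0004 rackxy 0.6399 0.0885
cr_r [ 0.6431 -0.004   0.1582] gap 0.0001 rackxy 0.6406 0.0575
in_l [0.6371 0.0214 0.1602] gap 0.0006 rackxy 0.6321 0.0822
in_r [0.6366 0.0037 0.1558] gap 0.0006 rackxy 0.6333 0.0645
clamp_tl [0.6669 0.02   0.141 ] gap 0.0002 rackxy 0.6619 0.0837
clamp_tr [0.6824 0.0183 0.161 ] gap 0.0002 rackxy 0.6775 0.0835
clamp_br [ 0.6863 -0.004   0.1539] gap 0.0004 rackxy 0.6835 0.0617
clamp_bl [0.6607 0.0024 0.1613] gap 0.0015 rackxy 0.6574 0.0656
```

```bash
python3 - <<'E'
from h import *
im=cv2.imread("pics/w3.png")[135:340,190:310].copy()
im=cv2.convertScaleAbs(cv2.resize(im,None,fx=2.9,fy=2.9,interpolation=cv2.INTER_CUBIC),alpha=2,beta=20)
cv2.imwrite("pics/w3c.png",im)
c=np.load("pics/w3.npz")
import cv2
from rig import vision
s=np.load("pics/w3.npz")["T"]
Tt=vision.camera("wrist")["T_tool_cam"]
for x,n in ((-.019,"handletop"),(.071,"collar top"),(.076,"collar under"),(.121,"headtop")):
  for z in (-.005,0,.005):
    u,v=proj(c,Tt,np.array([x,0,z]));print(n,z,round(u,1),round(v,1),"crop",round((u-190)*2.9),round((v-135)*2.9))
E
```

```text
handletop -0.005 252.1 300.3 crop 180 479
handletop 0 252.1 311.7 crop 180 512
handletop 0.005 252.0 322.8 crop 180 545
collar top -0.005 251.1 209.3 crop 177 216
collar top 0 251.1 216.8 crop 177 237
collar top 0.005 251.1 224.2 crop 177 259
collar under -0.005 251.1 206.4 crop 177 207
collar under 0 251.1 213.7 crop 177 228
collar under 0.005 251.1 221.0 crop 177 249
headtop -0.005 250.9 185.0 crop 177 145
headtop 0 250.9 191.2 crop 176 163
headtop 0.005 250.8 197.4 crop 176 181
```

View pics/w3c.png

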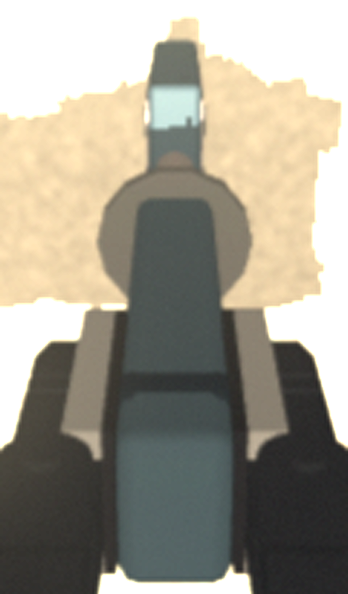

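```bash
python3 - <<'E'
from h import *
from rig import vision,env
cw=vision.camera("wrist");Tt=cw["T_tool_cam"]
for P in ((.121,-.023),(.181,-.023),(.116,-.023),(.126,-.023),(.071,-.017),(.071,.017),(-.019,-.012),(-.019,.012),(-.022,-.012),(-.022,.012)):
    u,v=proj(cw,Tt,np.array([P[0],0,P[1]]));print(P,"crop",round((u-190)*2.9),round((v-135)*2.9))
s=env.state();print(s["ee_pos"],s["tool_rot"])
ex=np.array([.9954,-.0956,0]);ey=np.array([.0956,.9954,0])
for rx,z in ((.555,.25),(.628,.25)):
    P=rx*ex+.0735*ey+[0,0,z];print(P.round(4),mv(s,P,down(np.radians(-5.5))))
E
```

```text
(0.121, -0.023) crop 177 78
(0.181, -0.023) crop 176 33
(0.116, -0.023) crop 177 83
(0.126, -0.023) crop 177 73
(0.071, -0.017) crop 177 162
(0.071, 0.017) crop 177 309
(-0.019, -0.012) crop 180 432
(-0.019, 0.012) crop 180 589
(-0.022, -0.012) crop 181 446
(-0.022, 0.012) crop 180 606
[0.50321778 0.04235899 0.29891367] [-0.52264252 -0.47467833  0.52308225 -0.47739945]
[0.5595 0.0201 0.25  ] (array([4.91, 5.8 , 1.67]), array([ 0.13,  0.17, -0.14]))
[0.6321 0.0131 0.25  ] (array([ 4.93, 13.1 ,  1.69]), array([ 0.13,  0.17, -0.14]))
```

Request:
jog_arm:
  commands: "1 1 1 0.5 0 0 0; 1 2 2 1 0 0 0; 1 3 3.5 1.6 0 0 0; 1 4 5 1.6 0 0 0; 1 5 5.5 1.6 0 0 0"

```text
time: 6.28
ee_pos: [0.5589, 0.0192, 0.2469]
tool_rot: [-0.523, -0.474, 0.524, -0.477]
contact_force: [0.0, -0.4, -2.5]
gripper_width: 0.0151
```

```bash
cat > rel.py <<'E'
from h import *
from rig import env
s=env.state();p=s["ee_pos"];ex=np.array([.9954,-.0956,0]);ey=np.array([.0956,.9954,0])
M=R.from_quat(s["tool_rot"]).as_matrix()
print("t",s["time"],"rack x %.4f y %.4f z %.4f"%(p@ex,p@ey,p[2]),"F rack",(s["contact_force"]@np.c_[ex,ey,[0,0,1]]).round(2),"jaw",np.degrees(np.arctan2(M[1,1],M[0,1])).round(2),"w",s["gripper_width"].round(4))
print("to .555,.074,.248:",mv(s,.555*ex+.074*ey+[0,0,.248],down(np.radians(-5.5))))
E
python3 rel.py
```

```text
Traceback (most recent call last):
  File "rel.py", line 5, in <module>
    print("t",s["time"],"rack x %.4f y %.4f z %.4f"%(p@ex,p@ey,p[2]),"F rack",(s["contact_force"]@np.c_[ex,ey,[0,0,1]]).round(2),"jaw",np.degrees(np.arctan2(M[1,1],M[0,1])).round(2),"w",s["gripper_width"].round(4))
                                                                                                                                                                                          ^^^^^^^^^^^^^^^^^^^^^^^^
AttributeError: 'float' object has no attribute 'round'
```

Request:
jog_arm:
  commands: "1 0 0.5 -0.15 0 0 0; 1 0 1 -0.15 0 0 0; 1 0 1.5 -0.15 0 0 0; 1 0 2 -0.15 0 0 0; 1 0 2 -0.15 0 0 0"

```text
time: 6.7
ee_pos: [0.5801, 0.0187, 0.2476]
tool_rot: [0.524, 0.474, -0.523, 0.477]
contact_force: [-0.2, 0.3, -2.3]
gripper_width: 0.0157
```

```bash
sed -i 's/s\["gripper_width"\].round(4)/s["gripper_width"]/' rel.py; python3 rel.py; python3 shot.py w4; python3 - <<'E'
import cv2
cv2.imwrite("pics/w4c.png",cv2.resize(cv2.imread("pics/w4.png")[90:330,190:430],None,fx=2.4,fy=2.4))
E
```

```text
t 6.7 rack x 0.5756 y 0.0740 z 0.2476 F rack [-0.27  0.31 -2.33] jaw -5.49 w 0.015744589324476373
to .555,.074,.248: (array([-0.04, -2.07,  0.  ]), array([ 0.01,  0.19, -0.25]))
6.7 [0.5801 0.0187 0.2476] [ 0.5235  0.4735 -0.5232  0.4774] [-0.24  0.33 -2.33]
```

View pics/w4c.png

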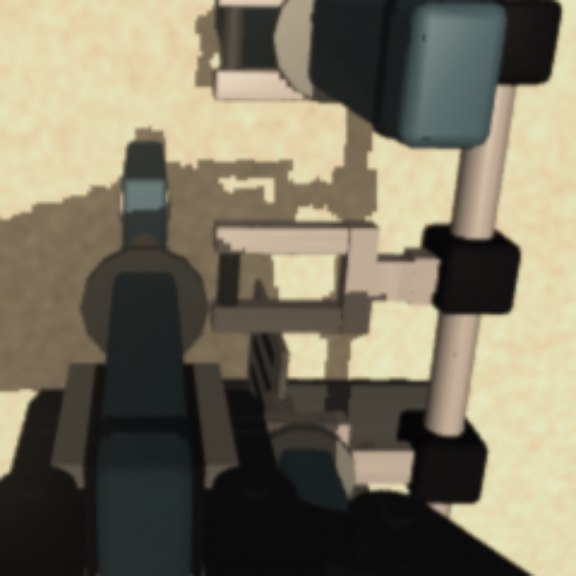

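The crop shows the fork centred at about row 277, its prongs at 240 and 317. The cutter's collar is at about (145,307), just in front of it and higher up. I check the sideways match numerically.

```bash
python3 - <<'E'
from h import *
c=np.load("pics/w4.npz");T=c["T"];ex=np.array([.9954,-.0956,0]);ey=np.array([.0956,.9954,0])
f=lambda X,Y:(190+X/2.4,90+Y/2.4)
for n,p,z in (("collar c",(145,307),.1766),("collar L",(82,303),.1766),("collar R",(207,303),.1766),("collar far",(145,247),.1766),("Ltip o",(216,226),.158),("Ltip i",(216,252),.158),("Rtip i",(213,303),.158),("Rtip o",(213,330),.158),("in L",(350,252),.158),("in R",(345,303),.158)):
    P=onz(c,T,f(*p),z);print(n,(P@ex).round(4),(P@ey).round(4))
E
```

```text
collar c 0.5755 0.073
collar L 0.5592 0.0742
collar R 0.5916 0.0741
collar far 0.5755 0.0895
Ltip o 0.5952 0.0892
Ltip i 0.5954 0.0816
Rtip i 0.595 0.0662
Rtip o 0.5952 0.0578
in L 0.6327 0.0816
in R 0.6326 0.0662
```

Request:
jog_arm:
  commands: "1 0 0.4 -0.05 0 0 0; 1 0 0.8 -0.05 0 0 0; 1 0 1.1 -0.05 0 0 0; 1 0 1.4 -0.05 0 0 0; 1 0 1.6 -0.05 0 0 0"

```text
time: 7.17
ee_pos: [0.5959, 0.0178, 0.2478]
tool_rot: [0.523, 0.474, -0.523, 0.477]
contact_force: [0.7, 0.1, -2.0]
gripper_width: 0.0151
```

Request:
jog_arm:
  commands: "1 0 0.2 0 0 0 0; 1 0 0.4 0 0 0 0; 1 0 0.6 0 0 0 0; 1 0 0.8 0 0 0 0; 1 0 1.0 0 0 0 0"

```text
time: 7.58
ee_pos: [0.6051, 0.0169, 0.2474]
tool_rot: [-0.523, -0.474, 0.524, -0.477]
contact_force: [-4.6, -0.1, -2.8]
gripper_width: 0.0155
```

Request:
jog_arm:
  commands: "1 0 0.2 0 0 0 0; 1 0 0.4 0 0 0 0; 1 0 0.6 0 0 0 0; 1 0 0.8 0 0 0 0; 1 0 1.0 0 0 0 0"

```text
time: 8.0
ee_pos: [0.6153, 0.0156, 0.2474]
tool_rot: [-0.523, -0.474, 0.524, -0.477]
contact_force: [-4.3, -2.6, -2.3]
gripper_width: 0.015
```

Request:
jog_arm:
  commands: "1 0 0.2 0 0 0 0; 1 0 0.4 0 0 0 0; 1 0 0.6 0 0 0 0; 1 0 0.8 0 0 0 0; 1 0 0.9 0 0 0 0"

```text
time: 8.42
ee_pos: [0.6256, 0.0143, 0.2478]
tool_rot: [-0.523, -0.473, 0.524, -0.478]
contact_force: [-0.6, -4.0, -3.0]
gripper_width: 0.0153
```

Request:
jog_arm:
  commands: "1 0 0.1 0 0 0 0; 1 0 0.2 0 0 0 0; 1 0 0.3 0 0 0 0; 1 0 0.35 0 0 0 0; 1 0 0.4 0 0 0 0"

```text
time: 8.83
ee_pos: [0.6298, 0.0143, 0.2479]
tool_rot: [0.523, 0.473, -0.523, 0.478]
contact_force: [-0.6, 0.3, -1.7]
gripper_width: 0.0154
```

Request:
jog_arm:
  commands: "1 0 0.05 0 0 0 0; 1 0 0.1 0 0 0 0; 1 0 0.1 0 0 0 0; 1 0 0.15 0 0 0 0; 1 0 0.15 0 0 0 0"

```text
time: 9.25
ee_pos: [0.6313, 0.0142, 0.2479]
tool_rot: [0.523, 0.473, -0.523, 0.478]
contact_force: [-0.8, 0.1, -1.4]
gripper_width: 0.0153
```

Request:
jog_arm:
  commands: "1 0 0.05 0 0 0 0; 1 0 0.05 0 0 0 0; 1 0 0.1 0 0 0 0; 1 0 0.1 0 0 0 0; 1 0 0.1 0 0 0 0"

```text
time: 9.67
ee_pos: [0.6319, 0.0141, 0.2477]
tool_rot: [-0.523, -0.474, 0.523, -0.477]
contact_force: [-2.0, -0.9, -1.5]
gripper_width: 0.015
```

Request:
jog_arm:
  commands: "1 0 0.05 0 0 0 0; 1 0 0.05 0 0 0 0; 1 0 0.05 0 0 0 0; 1 0 0.1 0 0 0 0; 1 0 0.1 0 0 0 0"

```text
time: 10.08
ee_pos: [0.6323, 0.0141, 0.2476]
tool_rot: [-0.523, -0.474, 0.524, -0.477]
contact_force: [-4.4, -0.0, 0.3]
gripper_width: 0.0153
```

Contact with the back is felt at 4.4 N, and the gate's side force is gone. I check the gate in a picture before lowering.

```bash
python3 rel.py; python3 shot.py w5; python3 - <<'E'
from h import *
c=np.load("pics/w5.npz");ex=np.array([.9954,-.0956,0]);ey=np.array([.0956,.9954,0])
u,v=proj(c,c["T"],.601*ex+.0738*ey+[0,0,.154]);print(u,v)
u,v=int(u),int(v);m=cv2.imread("pics/w5.png")[max(0,v-60):v+70,max(0,u-60):u+110]
cv2.imwrite("pics/w5c.png",cv2.convertScaleAbs(cv2.resize(m,None,fx=4,fy=4,interpolation=cv2.INTER_CUBIC),alpha=1.5,beta=15))
E
```

```text
t 10.0833 rack x 0.6281 y 0.0745 z 0.2476 F rack [-4.39 -0.45  0.32] jaw -5.49 w 0.01526537586764571
to .555,.074,.248: (array([-0.06, -7.31,  0.05]), array([ 0.01,  0.22, -0.15]))
10.0833 [0.6323 0.0141 0.2476] [-0.523  -0.4739  0.5237 -0.4771] [-4.41 -0.03  0.32]
211.15420201377128 204.40070076764476
```

View pics/w5c.png

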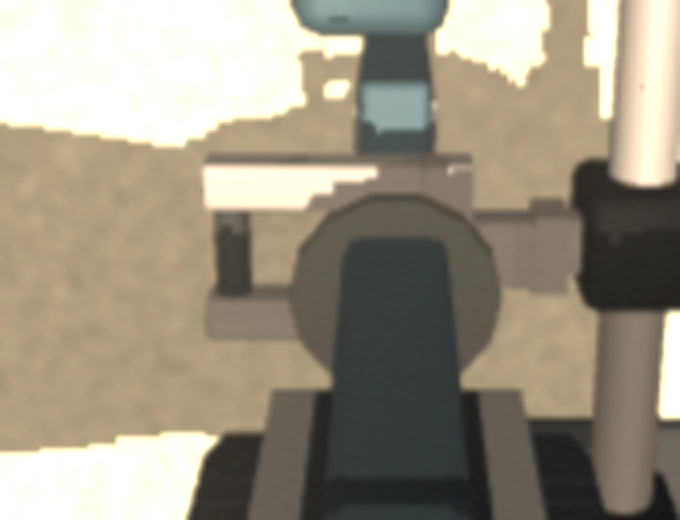

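The gate bar is shut across the mouth at (233,250), behind the neck. I back off slightly and lower.

Request:
jog_arm:
  commands: "1 0 -0.05 0 0 0 0; 1 0.2 -0.05 0 0 0 0; 1 0.4 -0.05 0 0 0 0; 1 0.6 -0.05 0 0 0 0; 1 0.8 -0.05 0 0 0 0"

```text
time: 10.55
ee_pos: [0.6321, 0.0141, 0.2394]
tool_rot: [-0.523, -0.474, 0.524, -0.477]
contact_force: [-2.2, 0.1, -0.4]
gripper_width: 0.0151
```

Request:
jog_arm:
  commands: "1 0.05 0 0 0 0 0; 1 0.1 0 0 0 0 0; 1 0.15 0 0 0 0 0; 1 0.2 0 0 0 0 0; 1 0.2 0 0 0 0 0"

```text
time: 10.97
ee_pos: [0.6321, 0.0141, 0.2373]
tool_rot: [-0.523, -0.474, 0.524, -0.477]
contact_force: [-2.3, -0.2, -1.7]
gripper_width: 0.0153
```

Request:
jog_arm:
  commands: "1 0.05 -0.03 0 0 0 0; 1 0.05 -0.03 0 0 0 0; 1 0.1 -0.03 0 0 0 0; 1 0.1 -0.03 0 0 0 0; 1 0.1 -0.03 0 0 0 0"

```text
time: 11.38
ee_pos: [0.632, 0.0141, 0.2368]
tool_rot: [-0.523, -0.474, 0.523, -0.477]
contact_force: [-2.1, 0.7, 1.9]
gripper_width: 0.0151
```

Request:
jog_arm:
  commands: "1 0.05 0 0 0 0 0; 1 0.05 0 0 0 0 0; 1 0.1 0 0 0 0 0; 1 0.1 0 0 0 0 0; 1 0.1 0 0 0 0 0"

```text
time: 11.8
ee_pos: [0.632, 0.0141, 0.2365]
tool_rot: [0.523, 0.473, -0.523, 0.478]
contact_force: [-3.6, -0.3, 5.4]
gripper_width: 0.0154
```

Request:
jog_arm:
  commands: "1 0.05 0 0 0 0 0; 1 0.05 0 0 0 0 0; 1 0.1 0 0 0 0 0; 1 0.1 0 0 0 0 0; 1 0.1 0 0 0 0 0"

```text
time: 12.22
ee_pos: [0.6321, 0.0141, 0.2363]
tool_rot: [0.524, 0.473, -0.523, 0.478]
contact_force: [-2.9, 0.4, 7.0]
gripper_width: 0.0151
```

Request:
jog_arm:
  commands: "1 -0.02 -0.02 0 0 0 0; 1 -0.04 -0.04 0 0 0 0; 1 -0.04 -0.04 0 0 0 0; 1 -0.04 -0.04 0 0 0 0; 1 -0.04 -0.04 0 0 0 0"
  squeeze: 20

```text
time: 12.63
ee_pos: [0.6318, 0.0141, 0.2367]
tool_rot: [0.524, 0.473, -0.523, 0.478]
contact_force: [-1.8, 0.6, 3.1]
gripper_width: 0.0155
```

Request:
jog_arm:
  commands: "0.78 0 0 0 0 0 0; 0.75 0 0 0 0 0 0; 0.7 0 0 0 0 0 0; 0.65 0 0 0 0 0 0; 0.6 0 0 0 0 0 0"

```text
time: 13.05
ee_pos: [0.632, 0.0141, 0.2366]
tool_rot: [0.524, 0.473, -0.523, 0.478]
contact_force: [-0.5, -0.5, -0.4]
gripper_width: 0.0343
```

Request:
jog_arm:
  commands: "0.5 0 0 0 0 0 0; 0.45 0 0 0 0 0 0; 0.45 0 0 0 0 0 0; 0.45 0 0 0 0 0 0; 0.45 0 0 0 0 0 0"

```text
time: 13.47
ee_pos: [0.632, 0.0141, 0.2365]
tool_rot: [0.524, 0.473, -0.523, 0.478]
contact_force: [0.3, -0.1, 0.2]
gripper_width: 0.0468
```

Request:
jog_arm:
  commands: "0.45 -0.7 0 0 0 0 0; 0.45 -2 0 0 0 0 0; 0.45 -4 0 0 0 0 0; 0.45 -6.5 0 0 0 0 0; 0.45 -9 0 0 0 0 0"

```text
time: 13.88
ee_pos: [0.6311, 0.0145, 0.3277]
tool_rot: [0.524, 0.473, -0.523, 0.478]
contact_force: [1.4, 0.4, 0.4]
gripper_width: 0.047
```

Request:
jog_arm:
  commands: "0.45 -1 -1 0 0 0 0; 0.45 -2 -3 0 0 0 0; 0.45 -2 -6 0 0 0 0; 0.45 -2 -8 0 0 0 0; 0.45 -2 -8 0 0 0 0"

```text
time: 14.3
ee_pos: [0.5473, 0.023, 0.3486]
tool_rot: [0.523, 0.474, -0.523, 0.478]
contact_force: [-0.1, 1.1, 0.4]
gripper_width: 0.0471
```

```bash
python3 rel.py; python3 shot.py w6; cp pics/w6.png pics/w6v.png
```

```text
t 14.3 rack x 0.5426 y 0.0752 z 0.3486 F rack [-0.18  1.09  0.38] jaw -5.45 w 0.04709145272072766
to .555,.074,.248: (array([10.06,  1.19,  0.08]), array([ 0.05,  0.22, -0.26]))
14.3 [0.5473 0.023  0.3486] [ 0.5233  0.4735 -0.5231  0.4778] [-0.07  1.1   0.38]
```

View pics/w6v.png

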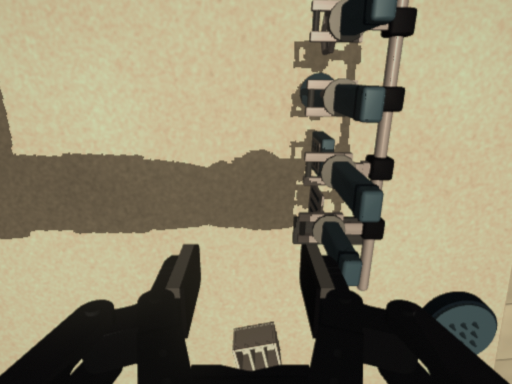

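The cutter hangs on the third fork at (310–380, 150–220), upright like its neighbours. The fork mouth looks closed at about (313,168), and the gripper is well clear.

```bash
python3 - <<'E'
from rig import env
print(env.job_done())
E
```

```text
the job is handed in; nothing more can be done
None
```

I took the cutter out of the caddy and hung it on the empty hook, then handed the job in at about 14 s of the 72 s. No verdict was reported.

- **Insertion:** I triangulated the real fork (prong tops at about z 0.158 m) and slid the neck in. The gate resisted with about 5 N. I felt the back of the fork at 4.4 N, and the close-up then showed the gate bar shut behind the neck.
- **Lowering and release:** The collar came down onto the prongs in sub-millimetre steps. The highest wrist reading was about 7.6 N, or an estimated 9 N on the hook once the cutter's weight is added. I eased off before opening the jaws and lifted straight up, and the wrist force stayed near zero.
- **Last picture:** The cutter hangs upright and square like its neighbours, which look undisturbed, and the gripper is clear. The gate looks shut there, but I did not zoom in on it again after release. I did not re-check the beaker, but the arm was never lowered near it.

No check failed or disagreed. The gripped cutter's sideways fit agreed with the fork centre within about 1 mm.

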